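# Lemon into the pickling crock, press and cover on, cover off again for the brine

## Task

Lower the lemon gently into the stoneware crock and let go; then take the nested press and cover together by the wooden knob, lower them gently onto the crock until the press is home on its inner ledge and the cover on the rim, and let go. Now lift the cover alone by its neck, leaving the press where it sits, and finish still holding it to one side, level, at rest and at least 12 cm above the worktop, with the crock's mouth quite free for me to pour in the brine. Keep the two lids together until the press is home, and do not shift the crock or the other things standing about.

Things in the scene. Friction and masses are not known exactly. Their poses are not given: they have to be found in the camera images.
- crock: Small open round crock of cream stoneware with blue bands and a brown line at the rim, loose on the worktop (2 kg), 161 mm in outside diameter, 93 mm high. Origin: centre of its underside, z up. Its flat floor is 10 mm above the origin; the bore is 116 mm wide from there up to a ledge.
- crock_ledge (a point): Centre of the crock's bore at the height of its inner ledge, 69 mm above the crock's origin, where the press comes to rest. From the ledge up to the rim (at 93 mm) the bore is 136 mm wide.
- press: Inner lid: slotted press plate of pale beech, 129 mm wide, 10 mm thick, 0.3 kg, with a turned spindle and knob. Origin: centre of the plate's underside, z up. A shoulder, its top 22 mm above the origin, carries the cover, and a cone above it centres the cover. At the start it stands on the worktop under the cover. On the ledge it has 3.5 mm play all round and clears the lemon lying below.
- knob (a point): Middle of the wooden knob of the press: upright cylinder, 26 mm in diameter, 22 mm high, rounded edges, 63 mm above the press's origin, on a spindle 16 mm thick. It stands 6 mm clear above the cover's neck when nested. Lifting it lifts press and cover together, the cover resting on the shoulder.
- cover: Outer lid: cream stoneware cover with a brown ring near its edge, 160 mm wide, 8 mm thick, 0.38 kg. Origin: centre of the disc's underside, z up; it lies 22 mm above the press's origin when nested. A lip 127 mm wide hangs 7 mm below the disc and enters the crock's bore. On the crock it rests on the rim alone (origin 93 mm above the crock's). It must rise 60 mm from there to clear the knob.
- neck (a point): Middle of the cover's neck, a short upright tube 44 mm in outside diameter, 8 to 24 mm above the cover's origin; this point is at 16 mm. Its 32 mm hole lets the knob pass. Grip it from above across its diameter with the knob between the fingers; on the crock the knob then reaches 42 mm above the disc's top.
- lemon_center (a point): Centre of the yellow lemon (0.11 kg), lying on its side on the worktop. 78 mm long along its x axis, 55 mm thick in y, 56 mm in z; it can roll about x. Lying on a floor the centre is 28 mm above that floor.
- pitcher: Tall beige stoneware pitcher with a handle, 103 x 151 mm, 152 mm high, origin under its centre. Leave it alone.
- pepper_mill: Wooden pepper mill, 58 mm in diameter, 150 mm high, origin under its centre. Leave it alone.
- glass_shaker: Glass shaker with a grey top, 44 mm in diameter, 90 mm high, origin under its centre. Leave it alone.
- jam_jar: Jar of red jam with a green screw cap, 62 mm in diameter, 86 mm high, origin under its centre. Leave it alone.

How it is judged:
By the outcome, as a careful person would: the job done as asked, in the order asked, and still so for the second after the job is handed in, while the arm keeps its last pose, push and grip.
It also fails if it takes over 72 s, if anything falls off the work surface, if the arm or the gripper's body presses on something with over 40 N, if the wrist force passes 120 N, or if a joint passes its speed limit or range.

## Robot

A 6-joint arm with a two-finger parallel gripper is mounted at the origin on a cart in front of the work surface, level with it; the furniture and walls round the work are solid. World frame = base frame: x ahead of the robot, y to its left, z up, the work surface at z = 0. Lengths are in m, angles in rad, forces in N, time in s.
With the tool pointing down it reaches from about 0.35 to 0.925 m from the base axis. Payload 6.4 kg.
Tool frame: the origin (TCP) lies on the centre line of the jaws, within the pads' length; the fingertips stand arm.tip_extent ahead of it and the grasp point (between the pads) lies 3 mm ahead of it (arm.tip_extent is the distance from the TCP to the fingertips, in m); z points along the fingers, y is the line along which they close (so a half turn about z gives the same grasp; the last joint's range is limited). The gripper opens to 85 mm and grips with 20 to 120 N. Pads are 22 mm wide; open, the fingers measure 114 mm over their backs; the gripper's body (76 mm by 85 mm) begins 54 mm behind the grasp point. The pads swing forward as they close: fully open they stand 13 mm farther back than shut.
Start: joints at [-1.427, 0.245, 1.558, -0, 1.339, -0.174], TCP at [0.203, -0.617, 0.253] pointing down, gripper open.
Joint ranges: [-3.13, 3.13], [-1.02, 2.26], [0.13, 2.54], [-0.95, 4.09], [0.21, 2.88], [-2.74, 2.74]. Speed limits (rad/s): [2.57, 2.57, 3.14, 3.14, 3.14, 3.14].

## Interface

Orientations are given as a 3x3 rotation matrix whose columns are the frame's x, y, z axes.
In Python, from workcell import arm, cams, read_state gives the robot as it stands (arm), with the cameras (cams) and the readings as plain functions.
- The arm moves only by the tool jog_arm, called after "Call:" as name(argument=value, ...), one argument or row to a line, values as JSON. Schema: {"type":"object","properties":{"moves":{"type":"array","items":{"type":"array","items":{"type":"number"},"minItems":4,"maxItems":4},"minItems":1,"maxItems":12},"aperture":{"type":"number"},"grip_n":{"type":"number"},"only":{"type":"string"},"quiet":{"type":"boolean"},"lines":{"type":"string"}},"required":["moves"],"additionalProperties":false}. moves is a list of rows, 1 to 12 of them, each of 4 numbers: dx, dy, dz in m, then a turn about the tool's z in rad; each row is the pose to reach, as a shift and turn from the pose commanded when the call began, along the tool's axes at that moment; what a row does not reach only later rows make up. A row lasts 1/12 s, in which the tool goes at most 0.0417 m and 0.125 rad, less where a joint would pass 70% of its speed; a pose out of reach is approached as far as the arm can. aperture is the finger opening in m, set as the call begins (left out keeps the last). The fingers move at their own pace and stop on an object; grip_n is the grip in N (left out, the last holds). Time passes only in rows, so rows that do not move let the fingers close. The tool returns the time, the measured TCP pose, the force, the opening and the grip force at its end. only (a regular expression) keeps the lines of the reply that match it, lines (a string "A,B") keeps lines A to B, and quiet returns only ok. Input that does not fit is refused with a message, and nothing moves.
- read_state(): the state, without advancing time (a new reading comes with each control period).
- cams.camera(name): name is "scene" or "top" or "wrist"; returns the picture (420x560x3 uint8, red, green, blue); there is no depth.
- cams.camera_params(name): a dict with "mtx" (3x3 intrinsics, pixels), "R" (3x3) and "t" (3): a world point X has camera coordinates R X + t. Camera axes: x right, y down, z forward; pixel columns grow to the right and rows downward; lengths in m; the calibration is good to about 2 mm. A picture is of the moment at which its call begins: read the wrist's pose just before it. camera_params takes no time and is no camera call; for the wrist camera it gives the pose at the moment of the call.
- arm.finish_job(): hands the job in; it is judged then, once.
The state is a dict: "time": time; "q": joint angles; "dq": joint speeds; "joint_torque": joint torques, N m; "tool_pos": TCP position; "ee_rot": TCP orientation; "contact_force": force on the tool from outside, world axes, zero at the start; "wrist_torque": the same for the moment, N m; "finger_gap": finger opening in m; "grasp_force": force on a finger pad.
Only numpy, scipy, OpenCV 4.12 (cv2) and the standard library are available. Lean on these libraries where they do the work, as an engineer would, in place of code of your own. Each camera call takes 0.05 s, during which the arm holds its last target. There are 200 camera calls.

## Working session

There is one attempt and no reset: what is moved stays moved. The work goes in short steps, Python scripts to look and compute and a tool call to move; the robot and the scene stay as the last step left them, time stands still between calls to the robot, and variables do not carry over. Pictures are saved under pics/ and viewed, at most 11 in all, crops included, and the job is handed in when it is done.

```bash
ls; mkdir -p pics; python3 - <<'E'
from workcell import arm, cams, read_state
import cv2,numpy as np
print(arm.tip_extent, read_state()['tool_pos'], read_state()['ee_rot'])
for n in ("top","scene"):
    im=cams.camera(n); cv2.imwrite(f"pics/{n}0.png",cv2.resize(im[:,:,::-1],None,fx=1.42,fy=1.42,interpolation=cv2.INTER_CUBIC))
    np.save(f"pics/{n}0.npy",im)
    p=cams.camera_params(n); print(n,p)
E
```

```text
pics
workcell.py
0.022 [ 0.20303437 -0.61693447  0.25219504] [[ 9.49925587e-01  3.12476069e-01 -2.93423406e-04]
 [ 3.12476045e-01 -9.49923721e-01  1.90932950e-03]
 [ 3.17889923e-04 -1.90540873e-03 -9.99998134e-01]]
top {'mtx': array([[400.84840799,   0.        , 269.53084758],
       [  0.        , 400.84840799, 205.85822782],
       [  0.        ,   0.        ,   1.        ]]), 'R': array([[ 0.02450051, -0.9992903 , -0.02861158],
       [-0.98569091, -0.01937279, -0.16744589],
       [ 0.16677277,  0.03230469, -0.98546601]]), 't': array([0.12799913, 0.57936707, 1.00201401])}
scene {'mtx': array([[381.08565099,   0.        , 278.83657264],
       [  0.        , 381.08565099, 209.99943243],
       [  0.        ,   0.        ,   1.        ]]), 'R': array([[-0.49262706, -0.87008355, -0.01652863],
       [-0.64541431,  0.37803155, -0.66372623],
       [ 0.58374562, -0.31630169, -0.74779295]]), 't': array([0.40198743, 0.37610205, 0.59052874])}
```

View pics/top0.png

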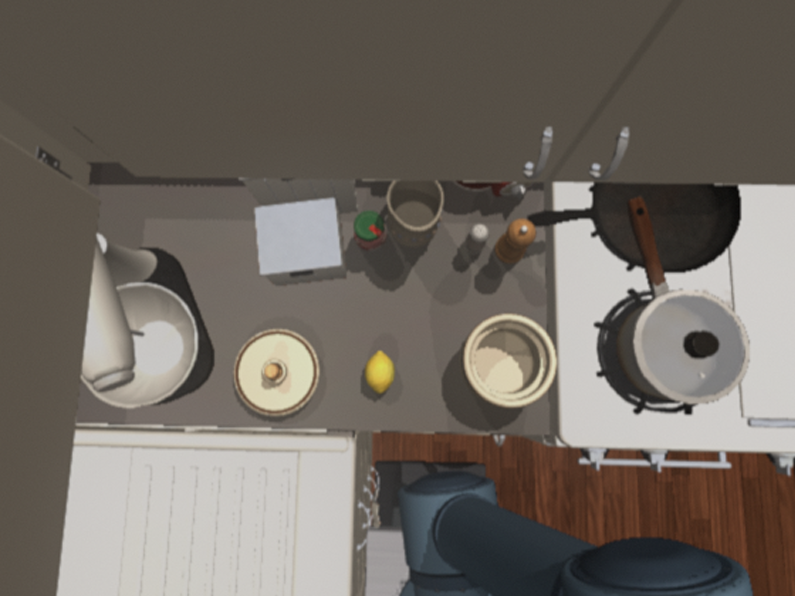

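View pics/scene0.png

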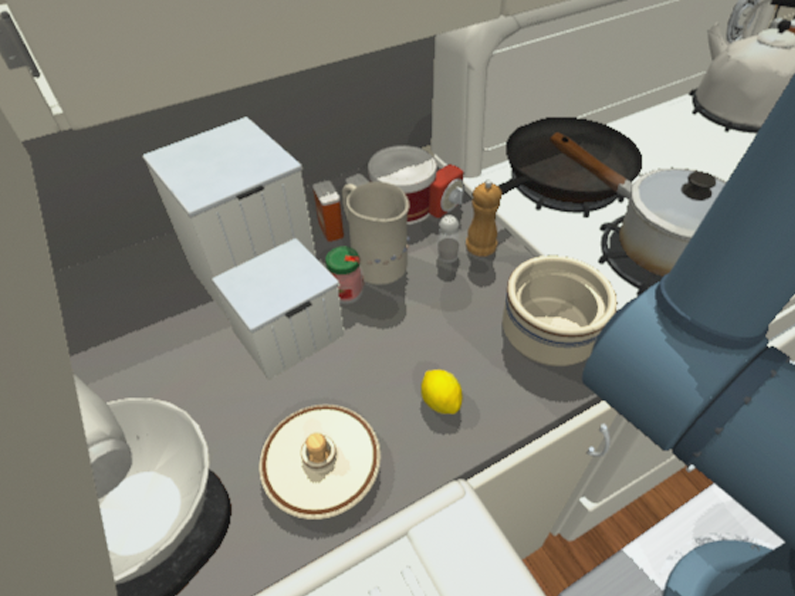

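```bash
cat > h.py <<'E'
from workcell import arm, cams, read_state
import cv2,numpy as np
def on_plane(n,uv,z,P=None):
    P=P or cams.camera_params(n); d=P['R'].T@np.linalg.inv(P['mtx'])@np.array([uv[0],uv[1],1.]); c=-P['R'].T@P['t']
    return c+d*(z-c[2])/d[2]
def proj(n,X,P=None):
    P=P or cams.camera_params(n); c=np.atleast_2d(X)@P['R'].T+P['t']; c=c@P['mtx'].T; return c[:,:2]/c[:,2:]
def circ(c,r,z):
    a=np.linspace(0,2*np.pi,73); return np.c_[c[0]+r*np.cos(a),c[1]+r*np.sin(a),0*a+z]
def draw(im,n,polys,o,s,P=None):
    for X,col in polys: cv2.polylines(im,[np.round(((proj(n,X,P)+.5-o)*s)*8).astype(int).reshape(-1,1,2)],False,col,1,cv2.LINE_AA,3)
    return im
def crop(im,x,y,w,h,s): return cv2.resize(im[y:y+h,x:x+w,::-1],None,fx=s,fy=s,interpolation=cv2.INTER_CUBIC)
E
cat > ov.py <<'E'
from h import *
k=1/1.42
T=lambda u,v,z:on_plane("top",(u*k-.5,v*k-.5),z)
S=lambda u,v,z:on_plane("scene",(u*k-.5,v*k-.5),z)
cr=T(509,361,.093)
kn=T(273,371,.07); le=T(380,372,.028)
cv=T(277,372,.03)
print('crock',cr,S(560,296,.093)); print('knob',kn,S(317,440,.07)); print('cover',cv,S(320,460,.03)); print('lemon',le,S(441,391,.028))
for nm,u,v,z in (('pitcher',416,200,.152),('mill',523,228,.15),('shaker',480,232,.09),('jam',368,224,.086)): print(nm,T(u,v,z))
B=[(circ(cr,.0805,.093),(0,0,255)),(circ(cr,.068,.093),(255,0,0)),(circ(cv,.08,.030),(0,0,255)),(circ(cv,.013,.074),(255,0,0)),(circ(cv,.022,.046),(0,200,0)),(circ(le,.0275,.028),(255,0,0))]
t=np.load('pics/top0.npy');s=np.load('pics/scene0.npy')
a=draw(crop(t,155,215,250,80,3.2),"top",B,(155,215),3.2)
b=draw(crop(s,175,170,270,200,2.0),"scene",B,(175,170),2.0)
b=cv2.copyMakeBorder(b[:344],0,0,0,a.shape[1]-b.shape[1],0)
cv2.imwrite('pics/ov1.png',np.vstack([a,b]))
E
python3 ov.py
```

```text
crock [ 0.45440724 -0.08053817  0.093     ] [ 0.45008319 -0.07466475  0.093     ]
knob [0.42823941 0.33371222 0.07      ] [0.42966033 0.33307471 0.07      ]
cover [0.42765746 0.33507052 0.03      ] [0.4228208  0.33735082 0.03      ]
lemon [0.4322305  0.14425001 0.028     ] [0.43292354 0.14318699 0.028     ]
pitcher [0.72200358 0.08561151 0.152     ]
mill [ 0.67589374 -0.09610563  0.15      ]
shaker [ 0.68477213 -0.03194864  0.09      ]
jam [0.69765613 0.17094689 0.086     ]
```

View pics/ov1.png

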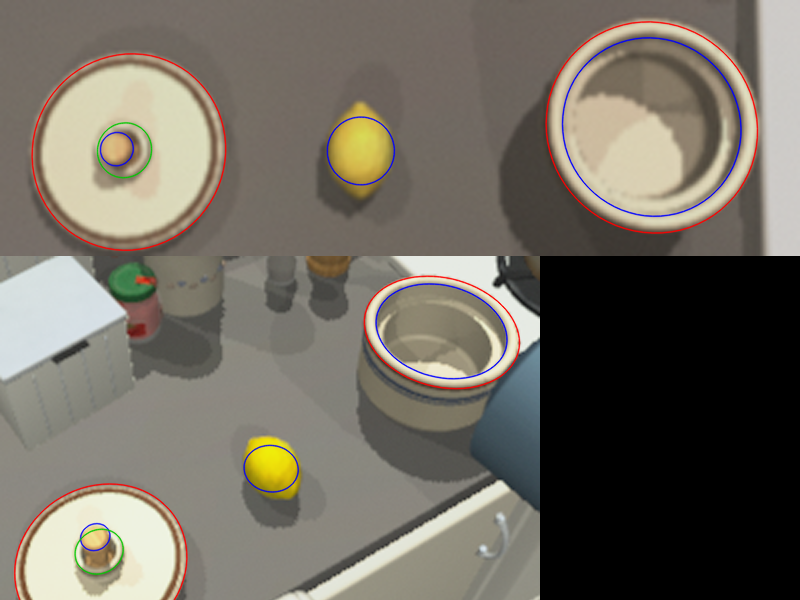

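The projected model circles land on the crock rim, bore, cover edge and knob in both views. The lemon's tips are at (360,102) and (358,199) in the crop, so its long axis lies roughly along world x.

```bash
cat > to.py <<'E'
# shift and turn (tool axes) from present pose to world x y z with tool x at yaw
import sys; from h import *
s=read_state(); R=np.array(s['ee_rot']); x,y,z,yaw=map(float,sys.argv[1:5])
d=R.T@(np.array([x,y,z])-s['tool_pos']); X=R.T@np.array([np.cos(yaw),np.sin(yaw),0])
print('delta',d.round(4),'turn',round(np.arctan2(X[1],X[0]),4),'F',np.round(s['contact_force'],1),'t',s['time'],'tilt',R[:,2].round(4),'q',np.round(s['q'],2))
E
```

Call:
jog_arm(
  moves=[
    [0, 0, -0.04, 0],
    [0.03, -0.04, -0.06, 0.1],
    [0.06, -0.07, -0.06, 0.2],
    [0.08, -0.1, -0.06, 0.3],
    [0.1, -0.14, -0.06, 0.318],
    [0.12, -0.17, -0.06, 0.318],
    [0.14, -0.2, -0.06, 0.318],
    [0.16, -0.23, -0.06, 0.318],
    [0.18, -0.26, -0.06, 0.318],
    [0.2, -0.29, -0.06, 0.318],
    [0.22, -0.32, -0.06, 0.318],
    [0.24, -0.35, -0.06, 0.318],
  ],
  aperture=0.085,
  grip_n=40,
)

```text
time: 1.1
tool_pos: [0.3216, -0.2082, 0.3129]
ee_rot: [[1.0, -0.001, -0.0], [-0.001, -1.0, 0.0], [-0.0, -0.0, -1.0]]
contact_force: [0.8, -0.0, 0.2]
finger_gap: 0.0852
grasp_force: 0.0
```

```bash
python3 to.py .432 .144 .2 0
```

```text
delta [ 0.1101 -0.3523  0.113 ] turn -0.001 F [ 0.8 -0.   0.2] t 1.1 tilt [-0.e+00  3.e-04 -1.e+00] q [-0.87 -0.49  2.12  0.    1.51  0.7 ]
```

Call:
jog_arm(
  moves=[
    [0.01, -0.03, 0.01, 0],
    [0.02, -0.06, 0.02, 0],
    [0.03, -0.095, 0.03, 0],
    [0.04, -0.13, 0.04, 0],
    [0.05, -0.165, 0.05, 0],
    [0.06, -0.2, 0.06, 0],
    [0.07, -0.235, 0.07, 0],
    [0.08, -0.27, 0.08, 0],
    [0.09, -0.305, 0.09, 0],
    [0.1, -0.34, 0.1, 0],
    [0.1, -0.34, 0.1, 0],
    [0.1, -0.34, 0.1, 0],
  ],
)

```text
time: 2.1
tool_pos: [0.421, 0.1314, 0.2121]
ee_rot: [[1.0, 0.004, -0.003], [0.004, -1.0, -0.0], [-0.003, 0.0, -1.0]]
contact_force: [-0.6, -0.6, -0.2]
finger_gap: 0.085
grasp_force: 0.0
```

```bash
python3 to.py .432 .144 .033 0
python3 - <<'E'
from h import *
P=cams.camera_params("wrist"); im=cams.camera("wrist"); L=(.432,.144)
s=read_state()
B=[(circ(L,.0275,.028),(255,0,0)),(np.array([[L[0]-.039,L[1],.028],[L[0]+.039,L[1],.028]]),(0,0,255))]
cv2.imwrite('pics/w1.png',draw(crop(im,0,0,560,420,1.4),"wrist",B,(0,0),1.4,P))
E
```

```text
delta [ 0.0116 -0.0126  0.179 ] turn 0.0038 F [-0.6 -0.6 -0.2] t 2.1 tilt [-3.e-03 -4.e-04 -1.e+00] q [ 0.04 -0.22  2.11 -0.    1.26  1.61]
```

View pics/w1.png

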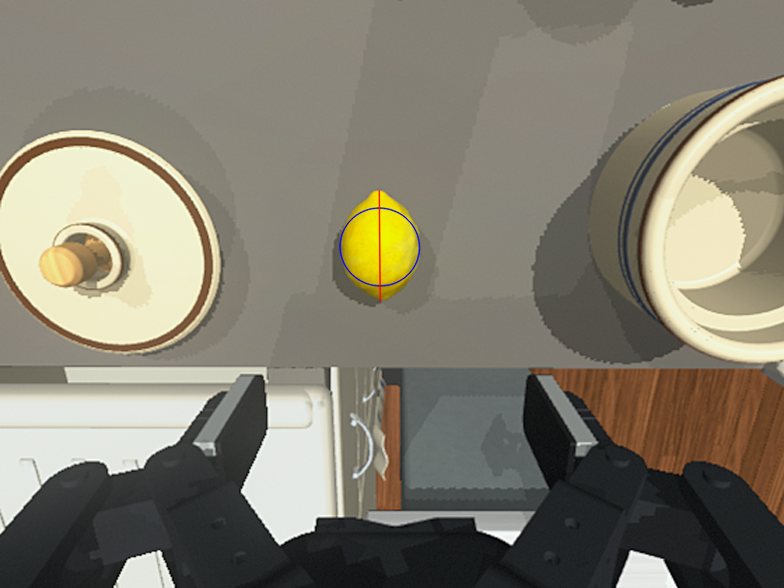

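The model axis (red, from (379,191) to (380,301)) runs tip to tip along the lemon, and the circle at (380,247) matches its width. I'm descending now.

Call:
jog_arm(
  moves=[
    [0.006, -0.006, 0.02, 0.004],
    [0.0115, -0.0125, 0.045, 0.004],
    [0.0115, -0.0125, 0.075, 0.004],
    [0.0115, -0.0125, 0.1, 0.004],
    [0.0115, -0.0125, 0.125, 0.004],
    [0.0115, -0.0125, 0.145, 0.004],
    [0.0115, -0.0125, 0.16, 0.004],
    [0.0115, -0.0125, 0.17, 0.004],
    [0.0115, -0.0125, 0.177, 0.004],
    [0.0115, -0.0125, 0.179, 0.004],
    [0.0115, -0.0125, 0.179, 0.004],
    [0.0115, -0.0125, 0.179, 0.004],
  ],
)

```text
time: 3.15
tool_pos: [0.4342, 0.1423, 0.0352]
ee_rot: [[1.0, -0.005, 0.002], [-0.005, -1.0, 0.0], [0.002, -0.0, -1.0]]
contact_force: [0.2, -0.5, -0.3]
finger_gap: 0.0853
grasp_force: 0.0
```

```bash
python3 to.py .432 .144 .033 0
```

```text
delta [-0.0022 -0.0017  0.0022] turn -0.0046 F [ 0.2 -0.5 -0.3] t 3.15 tilt [ 1.8e-03  1.0e-04 -1.0e+00] q [ 0.07  0.13  2.15 -0.    0.86  1.64]
```

Call:
jog_arm(
  moves=[
    [-0.002, -0.0017, 0.002, 0],
    [-0.002, -0.0017, 0.002, 0],
    [-0.002, -0.0017, 0.002, 0],
    [-0.002, -0.0017, 0.002, 0],
    [-0.002, -0.0017, 0.002, 0],
    [-0.002, -0.0017, 0.002, 0],
    [-0.002, -0.0017, 0.002, 0],
    [-0.002, -0.0017, 0.002, 0],
  ],
  aperture=0.03,
  grip_n=30,
)

```text
time: 3.82
tool_pos: [0.4316, 0.1442, 0.0332]
ee_rot: [[1.0, -0.004, 0.0], [-0.004, -1.0, -0.0], [0.0, 0.0, -1.0]]
contact_force: [-3.0, -1.7, 6.3]
finger_gap: 0.0531
grasp_force: 30.6
```

Call:
jog_arm(
  moves=[
    [0, 0, 0, 0],
    [0, 0, 0, 0],
    [0, 0, 0, 0],
    [0, 0, 0, 0],
    [0, 0, -0.01, 0],
    [0, 0, -0.03, 0],
    [0, 0, -0.06, 0],
    [0, 0, -0.09, 0],
    [0, 0, -0.12, 0],
    [0, 0, -0.14, 0],
    [0, 0, -0.15, 0],
    [0, 0, -0.15, 0],
  ],
)

```text
time: 4.82
tool_pos: [0.4328, 0.1444, 0.1852]
ee_rot: [[1.0, -0.004, 0.006], [-0.004, -1.0, 0.0], [0.006, -0.001, -1.0]]
contact_force: [-0.9, -0.2, -0.7]
finger_gap: 0.0528
grasp_force: 31.8
```

```bash
python3 to.py .4535 -.0795 .184 0
```

```text
delta [0.0216 0.2238 0.0012] turn -0.0039 F [-0.9 -0.2 -0.7] t 4.8167 tilt [ 5.8e-03  5.0e-04 -1.0e+00] q [ 0.07 -0.15  2.1   0.    1.19  1.65]
```

Call:
jog_arm(
  moves=[
    [0.002, 0.02, 0, 0],
    [0.005, 0.05, 0, 0],
    [0.008, 0.08, 0, 0],
    [0.011, 0.11, 0, 0],
    [0.014, 0.14, 0, 0],
    [0.017, 0.17, 0, 0],
    [0.02, 0.195, 0, 0],
    [0.021, 0.215, 0, 0],
    [0.0215, 0.224, 0, 0],
    [0.0215, 0.224, 0, 0],
    [0.0215, 0.224, 0, 0],
    [0.0215, 0.224, 0, 0],
  ],
)

```text
time: 5.82
tool_pos: [0.4514, -0.0787, 0.1815]
ee_rot: [[1.0, -0.003, -0.001], [-0.003, -1.0, 0.001], [-0.001, -0.001, -1.0]]
contact_force: [-1.5, 0.7, -0.1]
finger_gap: 0.0527
grasp_force: 31.9
```

```bash
python3 to.py .454 -.080 .046 0
python3 - <<'E'
from h import *
C=(.4544,-.0805)
B=[(circ(C,.0805,.093),(0,0,255)),(circ(C,.068,.093),(255,0,0)),(circ(C,.058,.069),(0,200,0))]
P=cams.camera_params("wrist"); im=cams.camera("wrist")
cv2.imwrite('pics/w2.png',draw(crop(im,0,0,560,420,1.4),"wrist",B,(0,0),1.4,P))
E
```

```text
delta [0.0028 0.0014 0.1355] turn -0.0032 F [-1.5  0.7 -0.1] t 5.8167 tilt [-0.0014  0.0011 -1.    ] q [-0.42 -0.14  2.09  0.    1.19  1.15]
```

View pics/w2.png

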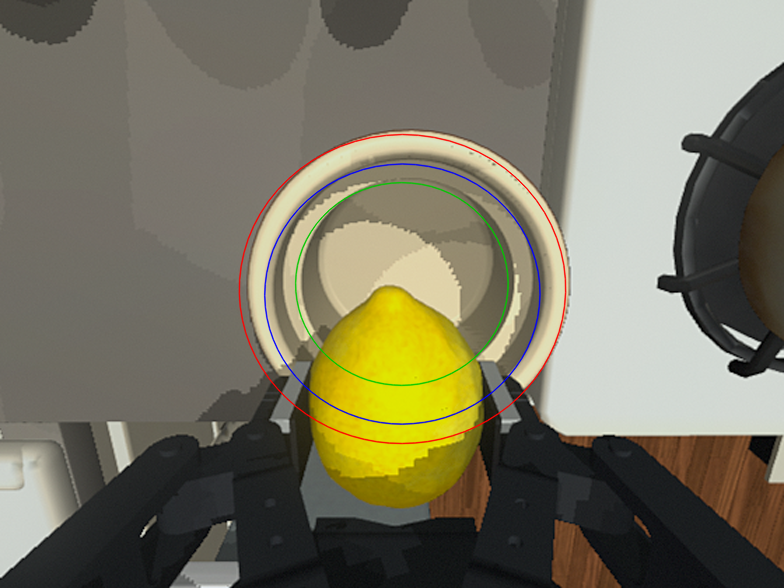

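Outer rim spans u 248–570 with its top at v 130, so the crock lies about 3 mm towards −y and 2 mm towards +x of my overlay. That's close enough for the lemon, and I'll refine it before placing the press.

Call:
jog_arm(
  moves=[
    [0.002, 0.002, 0.01, 0],
    [0.0035, 0.0035, 0.03, 0],
    [0.0035, 0.0035, 0.05, 0],
    [0.0035, 0.0035, 0.07, 0],
    [0.0035, 0.0035, 0.085, 0],
    [0.0035, 0.0035, 0.1, 0],
    [0.0035, 0.0035, 0.11, 0],
    [0.0035, 0.0035, 0.118, 0],
    [0.0035, 0.0035, 0.124, 0],
    [0.0035, 0.0035, 0.128, 0],
    [0.0035, 0.0035, 0.13, 0],
    [0.0035, 0.0035, 0.13, 0],
  ],
)

```text
time: 6.87
tool_pos: [0.4555, -0.0834, 0.0523]
ee_rot: [[1.0, -0.004, 0.0], [-0.004, -1.0, -0.0], [0.0, 0.0, -1.0]]
contact_force: [-0.1, -0.4, -1.8]
finger_gap: 0.0527
grasp_force: 31.9
```

```bash
python3 to.py .455 -.082 .043 0
```

```text
delta [-0.0005 -0.0014  0.0093] turn -0.0041 F [-0.1 -0.4 -1.8] t 6.8667 tilt [ 2.e-04 -1.e-04 -1.e+00] q [-0.43  0.11  2.13 -0.    0.9   1.15]
```

Call:
jog_arm(
  moves=[
    [0, -0.001, 0.002, 0],
    [0, -0.001, 0.004, 0],
    [0, -0.001, 0.006, 0],
    [0, -0.001, 0.0075, 0],
    [0, -0.001, 0.009, 0],
    [0, -0.001, 0.009, 0],
    [0, -0.001, 0.009, 0],
  ],
)

```text
time: 7.45
tool_pos: [0.4554, -0.0824, 0.0433]
ee_rot: [[1.0, -0.004, 0.0], [-0.004, -1.0, -0.0], [0.0, 0.0, -1.0]]
contact_force: [-0.2, -0.5, -1.0]
finger_gap: 0.0531
grasp_force: 31.9
```

```bash
python3 to.py .455 -.082 .043 0
```

```text
delta [-0.0004 -0.0004  0.0003] turn -0.0042 F [-0.2 -0.5 -1. ] t 7.45 tilt [ 0. -0. -1.] q [-0.42  0.13  2.14 -0.    0.88  1.15]
```

Call:
jog_arm(
  moves=[
    [0, 0, 0.0005, 0],
    [0, 0, 0.0005, 0],
    [0, 0, 0.0005, 0],
    [0, 0, 0.0005, 0],
    [0, 0, 0.0005, 0],
    [0, 0, 0.0005, 0],
  ],
  aperture=0.066,
)

```text
time: 7.95
tool_pos: [0.4558, -0.0835, 0.0433]
ee_rot: [[1.0, -0.004, 0.001], [-0.004, -1.0, -0.002], [0.001, 0.002, -1.0]]
contact_force: [-2.4, -6.0, 0.7]
finger_gap: 0.0659
grasp_force: 0.0
```

Call:
jog_arm(
  moves=[
    [0, 0, -0.01, 0],
    [0, 0, -0.03, 0],
    [0, 0, -0.06, 0],
    [0, 0, -0.09, 0],
    [0, 0, -0.12, 0],
    [-0.02, 0, -0.15, 0],
    [-0.05, 0, -0.18, 0],
    [-0.08, 0, -0.19, 0],
    [-0.09, 0, -0.2, 0],
    [-0.09, 0, -0.2, 0],
    [-0.09, 0, -0.2, 0],
    [-0.09, 0, -0.2, 0],
  ],
)

```text
time: 8.95
tool_pos: [0.3656, -0.082, 0.2423]
ee_rot: [[1.0, -0.004, -0.0], [-0.004, -1.0, 0.0], [-0.0, -0.0, -1.0]]
contact_force: [0.7, -0.2, -0.3]
finger_gap: 0.0658
grasp_force: 0.0
```

```bash
python3 - <<'E'
from h import *
C=(.455,-.0820)
B=[(circ(C,.0805,.093),(0,0,255)),(circ(C,.068,.093),(255,0,0)),(circ(C,.058,.069),(0,200,0))]
print(read_state()['tool_pos'])
P=cams.camera_params("wrist"); im=cams.camera("wrist"); np.save('pics/w3.npy',im); np.save('pics/w3P.npy',P,allow_pickle=True)
cv2.imwrite('pics/w3.png',draw(crop(im,0,0,560,420,1.4),"wrist",B,(0,0),1.4,P))
E
```

```text
[ 0.36561275 -0.081982    0.24234242]
```

View pics/w3.png

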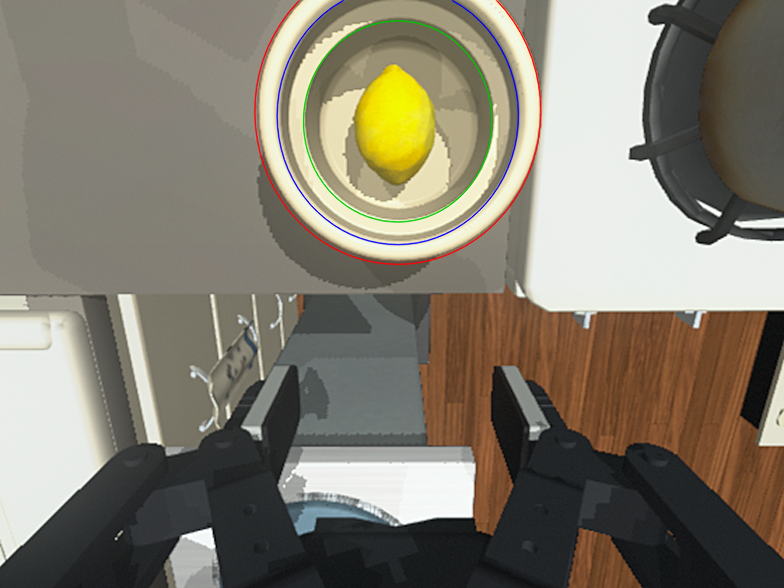

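The lemon lies inside the crock around (395,125). With centre (.455,−.082) the rim circle matches to about 1–2 px. Next is the knob.

Call:
jog_arm(
  moves=[
    [0, -0.02, 0, 0],
    [0, -0.06, 0, 0],
    [0, -0.1, 0, 0],
    [0, -0.14, 0, 0],
    [0, -0.18, 0, 0],
    [0, -0.22, 0, 0],
    [0, -0.26, 0, 0],
    [0, -0.3, 0, 0],
    [0, -0.34, 0, 0],
    [0, -0.37, 0, 0],
    [0, -0.4, 0, 0],
    [0, -0.417, 0, 0],
  ],
  aperture=0.06,
)

```text
time: 10.0
tool_pos: [0.3664, 0.3381, 0.2411]
ee_rot: [[1.0, -0.001, -0.003], [-0.001, -1.0, -0.001], [-0.003, 0.001, -1.0]]
contact_force: [-0.5, 0.7, 0.1]
finger_gap: 0.0601
grasp_force: 0.0
```

Call:
jog_arm(
  moves=[
    [0.01, 0, 0, 0],
    [0.01, 0, 0, 0],
    [0.01, 0, 0, 0],
  ],
)

```text
time: 10.25
tool_pos: [0.3774, 0.3345, 0.2417]
ee_rot: [[1.0, -0.005, -0.002], [-0.005, -1.0, -0.001], [-0.002, 0.001, -1.0]]
contact_force: [0.6, 0.5, -0.2]
finger_gap: 0.0602
grasp_force: 0.0
```

```bash
python3 to.py .4277 .335 .074 0
python3 - <<'E'
from h import *
C=(.4277,.335)
B=[(circ(C,.08,.03),(0,0,255)),(circ(C,.022,.046),(0,200,0)),(circ(C,.013,.072),(255,0,0))]
P=cams.camera_params("wrist"); im=cams.camera("wrist")
cv2.imwrite('pics/w4.png',draw(crop(im,0,0,560,420,1.4),"wrist",B,(0,0),1.4,P))
E
```

```text
delta [ 0.0507 -0.0009  0.1676] turn -0.0046 F [ 0.6  0.5 -0.2] t 10.25 tilt [-0.002  -0.0013 -1.    ] q [ 0.5  -0.09  1.93 -0.    1.3   2.08]
```

View pics/w4.png

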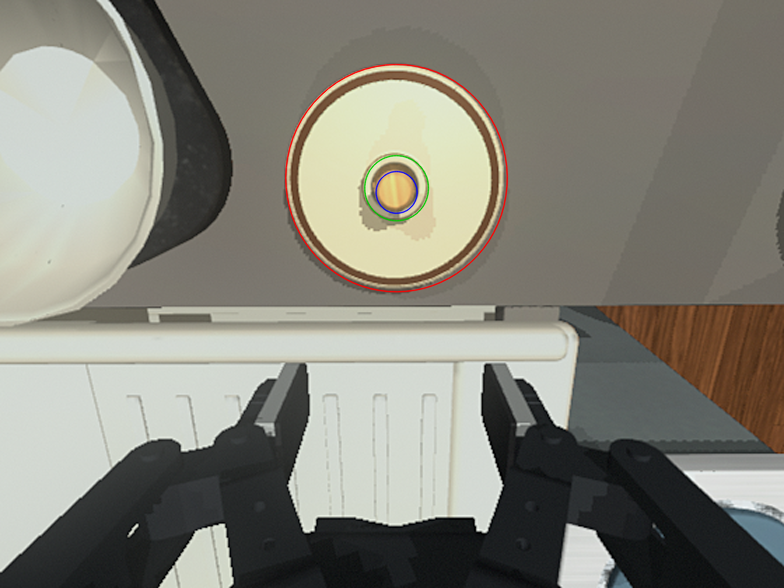

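The overlay matches the cover edge (288–508), neck and knob (396,191) to about a pixel.

Call:
jog_arm(
  moves=[
    [0.02, 0, 0.02, 0],
    [0.04, 0, 0.04, 0],
    [0.05, 0, 0.07, 0],
    [0.0505, -0.001, 0.1, 0],
    [0.0505, -0.001, 0.125, 0],
    [0.0505, -0.001, 0.14, 0],
    [0.0505, -0.001, 0.155, 0],
    [0.0505, -0.001, 0.163, 0],
    [0.0505, -0.001, 0.168, 0],
    [0.0505, -0.001, 0.168, 0],
    [0.0505, -0.001, 0.168, 0],
    [0.0505, -0.001, 0.168, 0],
  ],
)

```text
time: 11.3
tool_pos: [0.4284, 0.336, 0.076]
ee_rot: [[1.0, -0.004, 0.002], [-0.004, -1.0, 0.001], [0.002, -0.001, -1.0]]
contact_force: [-0.0, -0.2, -0.1]
finger_gap: 0.0601
grasp_force: 0.0
```

```bash
python3 to.py .4277 .335 .073 0
```

```text
delta [-0.0007  0.001   0.003 ] turn -0.0044 F [-0.  -0.2 -0.1] t 11.3 tilt [ 0.002  0.001 -1.   ] q [0.46 0.24 1.93 0.   0.97 2.03]
```

Call:
jog_arm(
  moves=[
    [-0.0005, 0.001, 0.003, 0.004],
    [-0.0005, 0.001, 0.003, 0.004],
    [-0.0005, 0.001, 0.003, 0.004],
    [-0.0005, 0.001, 0.003, 0.004],
  ],
)

```text
time: 11.63
tool_pos: [0.4272, 0.3348, 0.072]
ee_rot: [[1.0, -0.008, 0.0], [-0.008, -1.0, 0.0], [0.0, -0.0, -1.0]]
contact_force: [-0.1, 0.8, 0.9]
finger_gap: 0.06
grasp_force: 0.0
```

```bash
python3 to.py .4277 .335 .073 0
```

```text
delta [ 0.0005 -0.0002 -0.001 ] turn -0.0081 F [-0.1  0.8  0.9] t 11.6333 tilt [ 3.e-04  1.e-04 -1.e+00] q [ 0.46  0.24  1.93 -0.    0.97  2.03]
```

Call:
jog_arm(
  moves=[
    [0, 0, 0, 0],
    [0, 0, 0, 0],
    [0, 0, 0, 0],
    [0, 0, 0, 0],
    [0, 0, 0, 0],
    [0, 0, 0, 0],
    [0, 0, 0, 0],
    [0, 0, 0, 0],
    [0, 0, 0, 0],
    [0, 0, 0, 0],
  ],
  aperture=0.01,
  grip_n=70,
)

```text
time: 12.47
tool_pos: [0.4272, 0.3347, 0.0722]
ee_rot: [[1.0, -0.008, 0.0], [-0.008, -1.0, -0.0], [0.0, 0.0, -1.0]]
contact_force: [-1.5, -2.1, 5.5]
finger_gap: 0.0238
grasp_force: 68.8
```

```bash
python3 to.py .4277 .335 .073 0
```

```text
delta [ 0.0005 -0.0003 -0.0008] turn -0.0081 F [-1.5 -2.1  5.5] t 12.4667 tilt [ 2.e-04 -1.e-04 -1.e+00] q [ 0.46  0.24  1.93 -0.    0.97  2.03]
```

Call:
jog_arm(
  moves=[
    [0, 0, -0.003, 0],
    [0, 0, -0.008, 0],
    [0, 0, -0.02, 0],
    [0, 0, -0.035, 0],
    [0, 0, -0.055, 0],
    [0, 0, -0.08, 0],
    [0, 0, -0.105, 0],
    [0, 0, -0.13, 0],
    [0, 0, -0.15, 0],
    [0, 0, -0.162, 0],
    [0, 0, -0.17, 0],
    [0, 0, -0.17, 0],
  ],
)

```text
time: 13.47
tool_pos: [0.4276, 0.335, 0.2434]
ee_rot: [[1.0, -0.008, 0.002], [-0.008, -1.0, 0.001], [0.002, -0.001, -1.0]]
contact_force: [1.2, -0.4, -5.1]
finger_gap: 0.024
grasp_force: 69.4
```

Call:
jog_arm(
  moves=[
    [0.001, 0.015, 0, 0],
    [0.002, 0.035, 0, 0],
    [0.004, 0.06, 0, 0],
    [0.005, 0.085, 0, 0],
    [0.007, 0.11, 0, 0],
    [0.009, 0.135, 0, 0],
    [0.01, 0.16, 0, 0],
    [0.012, 0.185, 0, 0],
    [0.014, 0.21, 0, 0],
    [0.016, 0.24, 0, 0],
    [0.018, 0.27, 0, 0],
    [0.02, 0.295, 0, 0],
  ],
)

```text
time: 14.47
tool_pos: [0.4435, 0.038, 0.2399]
ee_rot: [[1.0, -0.009, -0.003], [-0.009, -1.0, 0.0], [-0.003, -0.0, -1.0]]
contact_force: [0.7, 0.0, -6.2]
finger_gap: 0.0235
grasp_force: 69.6
```

Call:
jog_arm(
  moves=[
    [0.001, 0.02, 0, 0],
    [0.002, 0.04, 0, 0],
    [0.003, 0.06, 0, 0],
    [0.004, 0.08, 0, 0],
    [0.005, 0.095, 0, 0],
    [0.006, 0.105, 0, 0],
    [0.006, 0.11, 0, 0],
    [0.006, 0.11, 0, 0],
    [0.006, 0.11, 0, 0],
    [0.006, 0.11, 0, 0],
    [0.006, 0.11, 0, 0],
  ],
)

```text
time: 15.38
tool_pos: [0.4497, -0.0697, 0.2416]
ee_rot: [[1.0, -0.007, -0.0], [-0.007, -1.0, 0.0], [-0.0, -0.0, -1.0]]
contact_force: [0.4, 0.2, -5.3]
finger_gap: 0.0237
grasp_force: 69.6
```

```bash
python3 to.py .455 -.082 .242 0
python3 - <<'E'
from h import *
s=read_state(); t=s['tool_pos']
ims={n:cams.camera(n) for n in ("top","wrist","scene")}
P=cams.camera_params("wrist")
C=(.455,-.082); h=t[2]-.072; L=(t[0]+.0005,t[1])
R=[(circ(C,.0805,.093),(0,0,255)),(circ(L,.08,h+.03),(255,0,0)),(circ(L,.0645,h),(0,200,0))]
a=draw(crop(ims['top'],290,190,130,120,3),"top",R,(290,190),3)
b=draw(crop(ims['scene'],300,120,180,160,2.25),"scene",R,(300,120),2.25)
c=draw(crop(ims['wrist'],80,0,400,240,1),"wrist",R,(80,0),1)
o=np.zeros((600,800,3),np.uint8); o[:360,:390]=a; o[:360,395:800]=b; o[360:600,:400]=c
cv2.imwrite('pics/c5.png',o)
E
```

```text
delta [ 0.0054  0.0122 -0.0004] turn -0.007 F [ 0.4  0.2 -5.3] t 15.3833 tilt [-2.e-04  3.e-04 -1.e+00] q [-0.4  -0.22  2.05  0.    1.31  1.17]
```

View pics/c5.png

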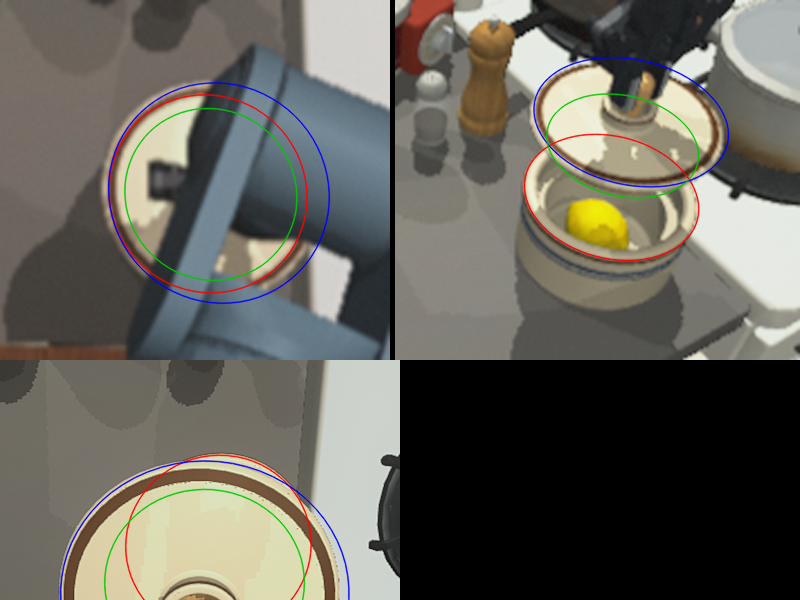

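The cover and press are held above the crock with the lemon visible below at (598,225). The cover looks shifted a few mm towards +y, or slightly tilted, compared with my prediction. I'll measure its pose from the brown ring with image code instead of spending pictures.

```bash
cat > ring.py <<'E'
from h import *
from scipy.optimize import least_squares
def brown(im,n,c,h,P):
    # brown pixels near expected ring
    hsv=cv2.cvtColor(im,cv2.COLOR_RGB2HSV); m=(hsv[...,0]<18)&(hsv[...,1]>90)&(hsv[...,2]<175)&(hsv[...,2]>40)
    v,u=np.nonzero(m); X=rays(np.c_[u,v],P); X=X[0]+X[1]*((h-X[0][2])/X[1][:,2])[:,None]
    r=np.hypot(X[:,0]-c[0],X[:,1]-c[1]); k=(r>.060)&(r<.088); return np.c_[u,v][k]
def rays(uv,P):
    d=np.c_[uv,np.ones(len(uv))]@np.linalg.inv(P['mtx']).T@P['R']; return -P['R'].T@P['t'],d
def res(p,sets,r):
    o=[]; nrm=np.array([p[3],p[4],1.]); nrm/=np.linalg.norm(nrm); c=p[:3]
    for uv,P in sets:
        C,d=rays(uv,P); X=C+d*((c-C)@nrm/(d@nrm))[:,None]; o.append(np.linalg.norm(X-c,axis=1)-(r if r else p[5]))
    return np.concatenate(o)
def fit(sets,p0,r=None,fix=()):
    p0=np.array(p0,float); free=[i for i in range(len(p0)) if i not in fix]
    def f(q): p=p0.copy(); p[free]=q; return res(p,sets,r)*1000
    s=least_squares(f,p0[free],loss='soft_l1'); p=p0.copy(); p[free]=s.x; return p,np.sqrt(np.mean(s.fun**2))
E
python3 - <<'E'
from ring import *
np.set_printoptions(suppress=True,precision=4)
for n in ("top","scene"):
    P=cams.camera_params(n); uv=brown(np.load(f'pics/{n}0.npy'),n,(.4277,.335),.03,P)
    print(n,len(uv),fit([(uv,P)],[.4277,.335,.03,0,0,.072],None,(2,3,4)))
s=read_state(); t=np.array(s['tool_pos']); print(t); S={}
for n in ("wrist","scene","top"):
    P=cams.camera_params(n); im=cams.camera(n); np.save(f'pics/h_{n}.npy',im); uv=brown(im,n,t,t[2]-.042,P); S[n]=(uv,P)
    print(n,len(uv),fit([(uv,P)],[t[0],t[1],t[2]-.042,0,0,.0735],None,(3,4,5)))
print('w+s',fit([S['wrist'],S['scene']],[t[0],t[1],t[2]-.042,0,0,.0735],None,(5,)))
print('w',fit([S['wrist']],[t[0],t[1],t[2]-.042,0,0,.0735],None,(2,5,)))
print('s',fit([S['scene']],[t[0],t[1],t[2]-.042,0,0,.0735],None,(2,5,)))
E
```

```text
top 147 (array([0.4275, 0.3371, 0.03  , 0.    , 0.    , 0.0733]), np.float64(0.7593631017779793))
scene 526 (array([0.4273, 0.3353, 0.03  , 0.    , 0.    , 0.0728]), np.float64(1.2469581812727102))
[ 0.4498 -0.07    0.2418]
wrist 7215 (array([ 0.45  , -0.0677,  0.1991,  0.    ,  0.    ,  0.0735]), np.float64(4.0579957928489145))
scene 384 (array([ 0.4525, -0.0702,  0.1958,  0.    ,  0.    ,  0.0735]), np.float64(3.431278231188906))
top 149 (array([ 0.4511, -0.067 ,  0.1938,  0.    ,  0.    ,  0.0735]), np.float64(1.006595920293831))
w+s (array([ 0.45  , -0.0664,  0.1999, -0.0104,  0.0565,  0.0735]), np.float64(3.64980395832587))
w (array([ 0.45  , -0.0657,  0.1998, -0.0149,  0.0866,  0.0735]), np.float64(3.5071874321928584))
s (array([ 0.4495, -0.0663,  0.1998,  0.0131, -0.0089,  0.0735]), np.float64(3.2849049081604997))
```

```bash
python3 - <<'E'
from ring import *
np.set_printoptions(suppress=True,precision=4)
t=np.array(read_state()['tool_pos']); S={}
for n in ("wrist","scene","top"):
    P=cams.camera_params(n); im=np.load(f'pics/h_{n}.npy'); uv=brown(im,n,(.4505,-.0675),.199,P)
    px=im[uv[:,1],uv[:,0]].astype(int); 
    C,d=rays(uv,P); X=C+d*((.199-C[2])/d[:,2])[:,None]; r=np.hypot(X[:,0]-.4505,X[:,1]+.0675)
    k=(r>.066)&(r<.081)&(px[:,0]-px[:,2]>35); print(n,len(uv),k.sum(),np.median(px[k],0),np.percentile(r[k],[5,25,50,75,95]))
    a=np.degrees(np.arctan2(X[k,1]+.0675,X[k,0]-.4505)); print(np.histogram(a,12,(-180,180))[0],[round(float(np.median(r[k][(a>=b)&(a<b+30)]))*1000,1) if ((a>=b)&(a<b+30)).any() else 0 for b in range(-180,180,30)])
    S[n]=(uv[k],P)
    p0=[t[0],t[1],.2,0,0,.0731]
    print('xyz',fit([S[n]],p0,None,(3,4,5)),'xy tilt',fit([S[n]],p0,None,(2,5)))
print('all',fit([(u[np.linspace(0,len(u)-1,140).astype(int)],P) for u,P in S.values()],p0,None,(5,)))
v=np.load('pics/h_wrist.npy'); s=np.load('pics/h_scene.npy')
o=np.zeros((600,800,3),np.uint8); o[:300,:600]=crop(v,70,0,400,200,1.5); o[300:600,:500]=crop(s,340,130,125,75,4); cv2.imwrite('pics/c6.png',o)
E
```

```text
wrist 7020 6292 [104.  73.  49.] [0.0704 0.0716 0.073  0.0744 0.0756]
[225  10 709 667 815 900 914 812 673 415   0 152] [73.6, 70.2, 73.3, 72.7, 72.9, 73.0, 73.1, 73.1, 73.0, 73.0, 0, 72.7]
xyz (array([ 0.4504, -0.0674,  0.1991,  0.    ,  0.    ,  0.0731]), np.float64(1.9421881546544557)) xy tilt (array([ 0.4503, -0.0669,  0.2   , -0.013 ,  0.0221,  0.0731]), np.float64(1.9149838801887002))
scene 383 347 [112.  81.  55.] [0.0707 0.0719 0.0729 0.074  0.0752]
[36 39 32 12  1 16 24 30 35 36 44 42] [72.8, 72.5, 72.8, 72.2, 66.5, 72.4, 72.6, 73.1, 73.4, 73.3, 73.2, 72.9]
xyz (array([ 0.4516, -0.0686,  0.1973,  0.    ,  0.    ,  0.0731]), np.float64(1.3826425307994417)) xy tilt (array([ 0.4497, -0.066 ,  0.2   ,  0.0069, -0.0044,  0.0731]), np.float64(1.3960517091953062))
top 149 124 [108.   81.   63.5] [0.0711 0.0729 0.0738 0.0748 0.076 ]
[ 4 25  0  0  0  0 17 24 32 22  0  0] [71.6, 71.9, 0, 0, 0, 0, 73.4, 74.2, 74.7, 74.6, 0, 0]
xyz (array([ 0.4507, -0.066 ,  0.1988,  0.    ,  0.    ,  0.0731]), np.float64(1.0230554806008727)) xy tilt (array([ 0.4506, -0.0658,  0.2   ,  0.0035, -0.01  ,  0.0731]), np.float64(1.024902556043815))
all (array([ 0.4506, -0.0665,  0.1994,  0.003 ,  0.0044,  0.0731]), np.float64(1.6097082069980861))
```

View pics/c6.png

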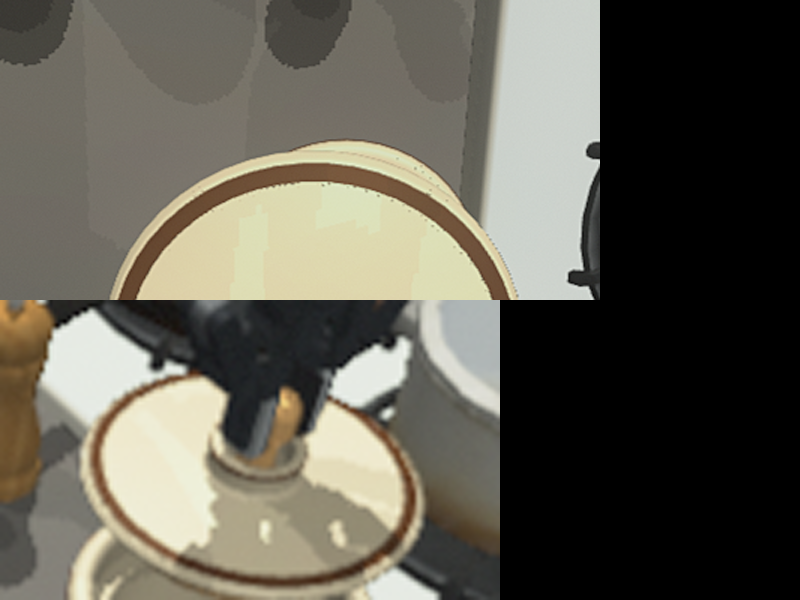

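The cover is level and its centre is about 3 mm in +y of the TCP in every camera. I'll move relative to the measured cover and crock centres, so any common camera bias cancels.

Call:
jog_arm(
  moves=[
    [0.002, 0.005, 0.005, 0],
    [0.004, 0.01, 0.015, 0],
    [0.0045, 0.015, 0.03, 0],
    [0.0045, 0.015, 0.045, 0],
    [0.0045, 0.015, 0.056, 0],
    [0.0045, 0.015, 0.064, 0],
    [0.0045, 0.015, 0.068, 0],
    [0.0045, 0.015, 0.068, 0],
    [0.0045, 0.015, 0.068, 0],
    [0.0045, 0.015, 0.068, 0],
  ],
)

```text
time: 16.52
tool_pos: [0.4548, -0.0858, 0.1747]
ee_rot: [[1.0, -0.008, 0.002], [-0.008, -1.0, -0.001], [0.002, 0.001, -1.0]]
contact_force: [-0.0, -0.0, -5.7]
finger_gap: 0.0238
grasp_force: 69.6
```

```bash
python3 to.py .4543 -.085 .141 0
python3 - <<'E'
from ring import *
np.set_printoptions(suppress=True,precision=4)
t=np.array(read_state()['tool_pos'])
for n in ("wrist","scene","top"):
    P=cams.camera_params(n); im=cams.camera(n); np.save(f'pics/i_{n}.npy',im); c=(t[0],t[1]+.003); h=t[2]-.042
    for _ in range(2):
        uv=brown(im,n,c,h,P); C,d=rays(uv,P); X=C+d*((h-C[2])/d[:,2])[:,None]; r=np.hypot(X[:,0]-c[0],X[:,1]-c[1]); px=im[uv[:,1],uv[:,0]].astype(int)
        k=(abs(r-.0731)<.006)&(px[:,0]-px[:,2]>35); p,e=fit([(uv[k],P)],[c[0],c[1],h,0,0,.0731],None,(2,3,4,5)); c=p[:2]
    print(n,k.sum(),p[:3],e)
E
```

```text
delta [-0.0006 -0.0008  0.0337] turn -0.0081 F [-0.  -0.  -5.7] t 16.5167 tilt [ 1.6e-03 -7.0e-04 -1.0e+00] q [-0.43 -0.12  2.09  0.    1.17  1.15]
wrist 6124 [ 0.4554 -0.0827  0.1327] 1.729673088683729
scene 290 [ 0.455  -0.0821  0.1327] 1.3151775051559373
top 97 [ 0.4554 -0.0811  0.1327] 1.0031602388829601
```

Call:
jog_arm(
  moves=[
    [-0.0004, -0.0004, 0.004, 0],
    [-0.0004, -0.0004, 0.008, 0],
    [-0.0004, -0.0004, 0.012, 0],
    [-0.0004, -0.0004, 0.016, 0],
    [-0.0004, -0.0004, 0.02, 0],
    [-0.0004, -0.0004, 0.022, 0],
    [-0.0004, -0.0004, 0.024, 0],
    [-0.0004, -0.0004, 0.026, 0],
    [-0.0004, -0.0004, 0.027, 0],
    [-0.0004, -0.0004, 0.027, 0],
    [-0.0004, -0.0004, 0.027, 0],
  ],
)

```text
time: 17.58
tool_pos: [0.4538, -0.0852, 0.1469]
ee_rot: [[1.0, -0.008, 0.0], [-0.008, -1.0, -0.0], [0.0, 0.0, -1.0]]
contact_force: [-0.3, 0.3, -5.7]
finger_gap: 0.0236
grasp_force: 69.6
```

```bash
python3 to.py .4543 -.085 .141 0
```

```text
delta [ 0.0004 -0.0002  0.0059] turn -0.0082 F [-0.3  0.3 -5.7] t 17.5833 tilt [ 2.e-04 -1.e-04 -1.e+00] q [-0.43 -0.08  2.11  0.    1.11  1.15]
```

Call:
jog_arm(
  moves=[
    [0, 0, 0.001, 0],
    [0, 0, 0.002, 0],
    [0, 0, 0.0025, 0],
    [0, 0, 0.003, 0],
    [0, 0, 0.0035, 0],
    [0, 0, 0.004, 0],
    [0, 0, 0.004, 0],
    [0, 0, 0.004, 0],
  ],
)

```text
time: 18.25
tool_pos: [0.454, -0.0852, 0.1431]
ee_rot: [[1.0, -0.008, 0.001], [-0.008, -1.0, -0.0], [0.001, 0.0, -1.0]]
contact_force: [-0.1, 1.5, -3.0]
finger_gap: 0.0235
grasp_force: 69.9
```

Call:
jog_arm(
  moves=[
    [0, 0, 0.0005, 0],
    [0, 0, 0.001, 0],
    [0, 0, 0.0015, 0],
    [0, 0, 0.002, 0],
    [0, 0, 0.002, 0],
    [0, 0, 0.002, 0],
  ],
)

```text
time: 18.75
tool_pos: [0.454, -0.0851, 0.1412]
ee_rot: [[1.0, -0.008, 0.0], [-0.008, -1.0, -0.0], [0.0, 0.0, -1.0]]
contact_force: [-1.5, 1.4, 1.5]
finger_gap: 0.0238
grasp_force: 70.5
```

```bash
python3 to.py .4543 -.085 .141 0
```

```text
delta [ 0.0003 -0.0001  0.0002] turn -0.0082 F [-1.5  1.4  1.5] t 18.75 tilt [ 5.e-04 -1.e-04 -1.e+00] q [-0.43 -0.07  2.11  0.    1.1   1.15]
```

Cover took the rim at TCP z ≈ .143 and the press took the ledge at ≈ .141, just as expected, so I'm letting go.

Call:
jog_arm(
  moves=[
    [0, 0, 0, 0],
    [0, 0, 0, 0],
    [0, 0, 0, 0],
    [0, 0, 0, 0],
    [0, 0, 0, 0],
    [0, 0, 0, 0],
    [0, 0, 0, 0],
    [0, 0, 0, 0],
  ],
  aperture=0.07,
)

```text
time: 19.42
tool_pos: [0.4538, -0.0851, 0.1408]
ee_rot: [[1.0, -0.008, 0.0], [-0.008, -1.0, -0.0], [0.0, 0.0, -1.0]]
contact_force: [0.6, 0.1, -0.1]
finger_gap: 0.0695
grasp_force: 0.0
```

Call:
jog_arm(
  moves=[
    [0, 0, -0.005, 0],
    [0, 0, -0.015, 0],
    [-0.02, 0, -0.03, 0],
    [-0.05, 0, -0.05, 0],
    [-0.08, 0, -0.07, 0],
    [-0.09, 0, -0.09, 0],
    [-0.09, 0, -0.1, 0],
    [-0.09, 0, -0.1, 0],
    [-0.09, 0, -0.1, 0],
  ],
)

```text
time: 20.17
tool_pos: [0.3645, -0.0847, 0.2415]
ee_rot: [[1.0, -0.008, 0.002], [-0.008, -1.0, -0.001], [0.002, 0.001, -1.0]]
contact_force: [-1.0, 0.4, -0.6]
finger_gap: 0.0699
grasp_force: 0.0
```

```bash
python3 - <<'E'
from ring import *
np.set_printoptions(suppress=True,precision=4)
t=np.array(read_state()['tool_pos']); print(t); ims={}
for n in ("wrist","scene","top"):
    P=cams.camera_params(n); im=cams.camera(n); ims[n]=im; c=(.4545,-.082); h=.101
    for _ in range(2):
        uv=brown(im,n,c,h,P); C,d=rays(uv,P); X=C+d*((h-C[2])/d[:,2])[:,None]; r=np.hypot(X[:,0]-c[0],X[:,1]-c[1]); px=im[uv[:,1],uv[:,0]].astype(int)
        k=(abs(r-.0731)<.006)&(px[:,0]-px[:,2]>35); p,e=fit([(uv[k],P)],[c[0],c[1],h,0,0,.0731],None,(2,3,4,5)); c=p[:2]
    print(n,k.sum(),p[:3],e); 
    print(fit([(uv[k],P)],[c[0],c[1],h,0,0,.0731],None,(5,)))
B=[(circ(c,.08,.101),(255,0,0)),(circ(c,.022,.117),(0,200,0)),(circ(c,.013,.143),(0,0,255))]
o=np.zeros((600,800,3),np.uint8); o[:300,:400]=crop(ims['wrist'],0,0,560,420,400/560)[:300]
o[300:,:400]=crop(ims['scene'],330,165,120,90,10/3); 
a=crop(ims['scene'],120,60,360,270,400/360); o[300:,400:]=a
P=cams.camera_params('wrist'); c=(.4545,-.0825); B=[(circ(c,.08,.101),(255,0,0)),(circ(c,.022,.117),(0,200,0)),(circ(c,.013,.141),(0,0,255))]
o[:300,400:]=draw(crop(ims['wrist'],160,0,240,180,400/240),'wrist',B,(160,0),400/240,P)
cv2.imwrite('pics/c7.png',o)
E
```

```text
[ 0.3645 -0.0847  0.2415]
wrist 3342 [ 0.4545 -0.082   0.101 ] 1.5864124546069336
(array([ 0.4558, -0.0821,  0.1   ,  0.0778, -0.0079,  0.0731]), np.float64(1.5185204380599941))
scene 311 [ 0.454  -0.0817  0.101 ] 1.304771737993744
(array([ 0.4558, -0.0842,  0.0978,  0.    , -0.0007,  0.0731]), np.float64(1.2381656030024832))
top 164 [ 0.4544 -0.0806  0.101 ] 0.8607423940888618
(array([ 0.4544, -0.0806,  0.1012,  0.0065,  0.0027,  0.0731]), np.float64(0.8605663061953703))
```

View pics/c7.png

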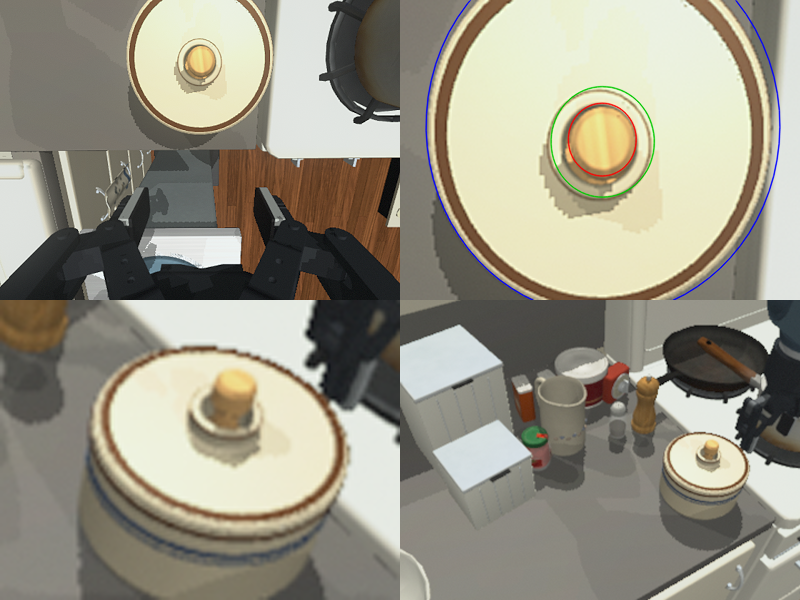

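The lids are seated flat on the crock with the knob centred in the neck, and the other objects are untouched. Next I'll grip the neck.

Call:
jog_arm(
  moves=[
    [0.02, 0, 0, 0],
    [0.05, 0, 0, 0],
    [0.08, 0, 0.01, 0],
    [0.0895, 0, 0.03, 0],
    [0.0895, 0, 0.055, 0],
    [0.0895, 0, 0.075, 0],
    [0.0895, 0, 0.09, 0],
    [0.0895, 0, 0.1, 0],
    [0.0895, 0, 0.105, 0],
    [0.0895, 0, 0.108, 0],
    [0.0895, 0, 0.108, 0],
    [0.0895, 0, 0.108, 0],
  ],
  aperture=0.07,
  grip_n=60,
)

```text
time: 21.32
tool_pos: [0.4538, -0.0853, 0.1335]
ee_rot: [[1.0, -0.008, 0.001], [-0.008, -1.0, -0.001], [0.001, 0.001, -1.0]]
contact_force: [-0.3, -0.5, -0.3]
finger_gap: 0.0698
grasp_force: 0.0
```

```bash
python3 to.py .4538 -.085 .1245 0
```

```text
delta [-0.     -0.0003  0.009 ] turn -0.0082 F [-0.3 -0.5 -0.3] t 21.3167 tilt [ 1.2e-03 -5.0e-04 -1.0e+00] q [-0.43 -0.05  2.12  0.    1.08  1.15]
```

Call:
jog_arm(
  moves=[
    [0, 0, 0.003, 0],
    [0, 0, 0.006, 0],
    [0, 0, 0.008, 0],
    [0, 0, 0.009, 0],
    [0, 0, 0.009, 0],
    [0, 0, 0.009, 0],
  ],
)

```text
time: 21.82
tool_pos: [0.4533, -0.0851, 0.1238]
ee_rot: [[1.0, -0.008, -0.0], [-0.008, -1.0, -0.0], [-0.0, 0.0, -1.0]]
contact_force: [-0.6, -0.4, -0.6]
finger_gap: 0.0696
grasp_force: 0.0
```

Call:
jog_arm(
  moves=[
    [0, 0, 0, 0],
    [0, 0, 0, 0],
    [0, 0, 0, 0],
    [0, 0, 0, 0],
    [0, 0, 0, 0],
    [0, 0, 0, 0],
    [0, 0, 0, 0],
    [0, 0, 0, 0],
    [0, 0, 0, 0],
  ],
  aperture=0.035,
  grip_n=60,
)

```text
time: 22.57
tool_pos: [0.4537, -0.0852, 0.1244]
ee_rot: [[1.0, -0.008, 0.001], [-0.008, -1.0, -0.0], [0.001, 0.0, -1.0]]
contact_force: [-1.2, 1.2, 5.8]
finger_gap: 0.0418
grasp_force: 61.5
```

```bash
python3 to.py .4538 -.085 .1245 0
```

```text
delta [ 0.0001 -0.0002 -0.0001] turn -0.0082 F [-1.2  1.2  5.8] t 22.5667 tilt [ 8.e-04 -1.e-04 -1.e+00] q [-0.43 -0.04  2.12  0.    1.06  1.15]
```

Call:
jog_arm(
  moves=[
    [0, 0, -0.002, 0],
    [0, 0, -0.005, 0],
    [0, 0, -0.009, 0],
    [0, 0, -0.014, 0],
    [0, 0, -0.02, 0],
    [0, 0, -0.026, 0],
    [0, 0, -0.032, 0],
    [0, 0, -0.032, 0],
  ],
)

```text
time: 23.23
tool_pos: [0.4542, -0.0855, 0.1575]
ee_rot: [[1.0, -0.008, 0.003], [-0.008, -1.0, -0.001], [0.003, 0.001, -1.0]]
contact_force: [0.2, -0.0, -2.4]
finger_gap: 0.0418
grasp_force: 61.2
```

```bash
python3 to.py .4538 -.085 .2545 0
```

```text
delta [-0.0001 -0.0004 -0.097 ] turn -0.0082 F [ 0.2 -0.  -2.4] t 23.2333 tilt [ 0.0028 -0.0013 -1.    ] q [-0.43 -0.09  2.1   0.    1.13  1.15]
```

Call:
jog_arm(
  moves=[
    [0, 0, -0.01, 0],
    [0, 0, -0.025, 0],
    [0, 0, -0.04, 0],
    [0, 0, -0.06, 0],
    [0, 0, -0.08, 0],
    [0, 0, -0.1, 0],
    [0, 0, -0.115, 0],
    [0, 0, -0.125, 0],
    [0, 0, -0.13, 0],
    [0, 0, -0.13, 0],
    [0, 0, -0.13, 0],
  ],
)

```text
time: 24.15
tool_pos: [0.4529, -0.085, 0.2851]
ee_rot: [[1.0, -0.008, -0.001], [-0.008, -1.0, 0.0], [-0.001, -0.0, -1.0]]
contact_force: [0.5, 0.3, -3.2]
finger_gap: 0.0419
grasp_force: 61.5
```

Call:
jog_arm(
  moves=[
    [0, -0.01, 0, 0],
    [0, -0.03, 0, 0],
    [0, -0.055, 0, 0],
    [0, -0.08, 0, 0],
    [0, -0.11, 0, 0],
    [0, -0.14, 0, 0],
    [0, -0.17, 0, 0],
    [0, -0.2, 0, 0],
    [0, -0.23, 0, 0],
    [0, -0.255, 0, 0],
    [0, -0.275, 0, 0],
    [0, -0.29, 0, 0],
  ],
)

```text
time: 25.15
tool_pos: [0.4543, 0.2072, 0.2844]
ee_rot: [[1.0, -0.006, -0.003], [-0.006, -1.0, 0.0], [-0.003, -0.0, -1.0]]
contact_force: [0.6, -0.2, -3.9]
finger_gap: 0.0419
grasp_force: 61.6
```

Call:
jog_arm(
  moves=[
    [0, -0.01, 0, 0],
    [0, -0.015, 0, 0],
    [0, -0.015, 0, 0],
    [0, -0.015, 0, 0],
    [0, -0.015, 0, 0],
    [0, -0.015, 0, 0],
    [0, -0.015, 0, 0],
    [0, -0.015, 0, 0],
  ],
)

```text
time: 25.82
tool_pos: [0.4559, 0.2194, 0.2859]
ee_rot: [[1.0, -0.009, 0.0], [-0.009, -1.0, 0.0], [0.0, -0.0, -1.0]]
contact_force: [0.0, 0.4, -2.2]
finger_gap: 0.042
grasp_force: 61.6
```

```bash
python3 - <<'E'
from ring import *
np.set_printoptions(suppress=True,precision=4)
s=read_state(); t=np.array(s['tool_pos']); print(s['dq']); ims={}
for n in ("scene","top"):
    P=cams.camera_params(n); im=cams.camera(n); ims[n]=im; c=(t[0],t[1]+.003); h=t[2]-.023
    uv=brown(im,n,c,h,P); C,d=rays(uv,P); X=C+d*((h-C[2])/d[:,2])[:,None]; r=np.hypot(X[:,0]-c[0],X[:,1]-c[1]); px=im[uv[:,1],uv[:,0]].astype(int)
    k=(abs(r-.0731)<.009)&(px[:,0]-px[:,2]>35); print(n,k.sum(),h,fit([(uv[k],P)],[c[0],c[1],h,0,0,.0731],None,(5,)))
o=np.zeros((600,800,3),np.uint8); o[:450,:600]=crop(ims['scene'],80,60,400,300,1.5); o[450:,:200]=crop(ims['top'],300,200,120,90,200/120)
P=cams.camera_params('top'); C=(.4544,-.0805)
o[450:,200:400]=draw(crop(ims['top'],300,200,120,90,200/120),'top',[(circ(C,.0805,.093),(0,0,255)),(circ(C,.013,.143),(255,0,0))],(300,200),200/120,P)
cv2.imwrite('pics/c8.png',o)
E
```

```text
[ 0.0031  0.0011 -0.0009  0.0002 -0.0007  0.0006]
scene 560 0.2628713501685589 (array([ 0.4579,  0.2196,  0.2601, -0.0014,  0.0031,  0.0731]), np.float64(1.3774157240379723))
top 111 0.2628713501685589 (array([ 0.4193,  0.177 ,  1.0966,  7.1214, -1.995 ,  0.0731]), np.float64(2.1724170639542752e-14))
```

View pics/c8.png

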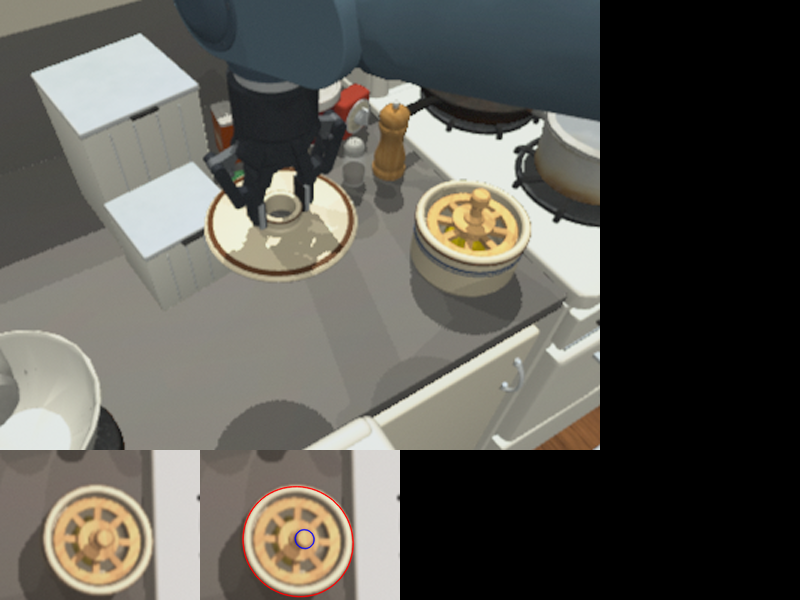

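The press sits level on its ledge with the lemon beneath it, and the crock is where it started. The cover is held level at about 0.25 m, well to the side and at rest.

Call:
jog_arm(
  moves=[
    [0, 0, 0, 0],
    [0, 0, 0, 0],
    [0, 0, 0, 0],
  ],
  lines="1,2",
)

```text
time: 26.17
tool_pos: [0.4558, 0.2199, 0.2858]
```

```bash
python3 -c "
from workcell import arm, cams, read_state; print(arm.finish_job())"
```

```text
the job is handed in; nothing more can be done
None
```

I handed the job in at about 26 s: the lemon is in the crock, the press is home on its ledge, and the cover is held level, well to one side and about 25 cm above the worktop, with the crock's mouth free.

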